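Turn the still life to face along the view arrow

ROBOT

A 7-joint arm with a two-finger parallel gripper is mounted at the origin on the work surface. World frame = base frame: x ahead of the robot, y to its left, z up, the work surface at z = 0. Lengths are in m, angles in rad, forces in N, time in s.
With the tool pointing down it reaches from about 0.4 to 0.875 m from the base axis. Payload 19.3 kg.
Tool frame: the origin (TCP) lies between the finger pads; the fingertips stand 17 mm ahead of it and the grasp point (between the pads) lies 2 mm behind it; z points along the fingers, y is the line along which they close (so a half turn about z gives the same grasp; the last joint's range is limited). The gripper opens to 85 mm and grips with 20 to 120 N. Pads are 22 mm wide; open, the fingers measure 114 mm over their backs; the gripper's body (76 mm by 85 mm) begins 54 mm behind the grasp point. The pads swing forward as they close: fully open they stand 13 mm farther back than shut.
Start: joints at [1.203, 0.521, -0.036, 1.599, 0.021, 1.021, -0.113], TCP at [0.183, -0.597, 0.248] pointing down, gripper open.
Joint ranges: [-2.91, 2.91], [-0.3, 2.13], [-1.5, 1.42], [0.17, 2.43], [-1.26, 4.41], [0.16, 1.93], [-2.52, 2.52]. Speed limits (rad/s): [1.89, 1.89, 2.39, 2.39, 3.01, 3.01, 3.01].

INTERFACE

Orientations are given as [roll, pitch, yaw] about the fixed x, y, z axes, in that order (R = Rz(yaw) Ry(pitch) Rx(roll)).
In Python, from workcell import bot gives the robot as it stands.
- The arm moves only by the shell command python3 -m inch 'ROWS' [FORCE]. ROWS is JSON, a list of rows, each a list of 7 numbers: the shift along the tool's x, y, z in units of 200 mm (1.0 is 200 mm), then the turn, a rotation vector about the tool's x, y, z in units of 90 degrees (1.0 is 90 degrees), then the opening, from 0 (shut) to 1 (fully open). In form: [[x, y, z, rx, ry, rz, grip], ...]. A call has 1 to 20 rows; each row is the pose to reach, as a shift and turn from the pose commanded when the call began, along the tool's axes at that moment; what a row does not reach only later rows make up. A row lasts 1/8 s, in which the tool goes at most 62.5 mm and 10.7 degrees, less where a joint would pass 70% of its speed; a pose out of reach is approached as far as the arm can. A call with a number of a shift or a turn outside -1 to 1 is refused whole. A call with a gripper value outside its range is refused whole. The fingers move at their own pace and stop on an object; FORCE is the grip in N (left out, the last holds). Time passes only in rows, so rows that repeat a pose let the fingers close. It gives the time, the measured TCP pose, the force, the opening and the grip force at its end, in the units of the state.
- bot.observe(): the state, without advancing time (a new reading comes with each control period).
- bot.grab_frame(name): name is "scene" or "top" or "wrist"; returns a dict with "img" (384x512x3 uint8, red, green, blue), "z_map" (384x512 float32, m along the optical axis (not along the pixel's ray), 0 where there is no reading), "vfov" (degrees; the focal length in pixels is half the picture's height over the tangent of half this angle, whatever the lens; pixels are square), "cx", "cy" (the principal point, pixels), "distortion" ([k1, k2, p1, p2, k3] as OpenCV has them; the pictures are not rectified), "rvec" (rotation vector, rad) and "tvec" (3), from world to camera coordinates, as OpenCV has them. Camera axes: x right, y down, z forward; pixel columns grow to the right and rows downward; lengths in m; the calibration is good to about 2 mm. A picture is of the moment at which its call begins.
- bot.job_done(): hands the job in; it is judged then, once.
The state is a dict: "clock": time; "qpos": joint angles; "qd": joint speeds; "joint_efforts": joint torques, N m; "position": TCP position; "tool_rot": TCP orientation; "force": force on the tool from outside, world axes, zero at the start; "moment": the same for the moment, N m; "grip_width": finger opening in m; "finger_force": force on a finger pad.
Only numpy, scipy, OpenCV 4.12 (cv2) and the standard library are available. Lean on these libraries where they do the work, as an engineer would, in place of code of your own. Each camera call takes 0.05 s, during which the arm holds its last target. There are 200 camera calls.

TASK

A jug and a wooden pear stand on a still-life turntable. With a fingertip, push on the turntable's spokes, without gripping them, and turn it gently until the jug's spout points the same way as the flat arrow on the turntable's foot; it must come to rest there. Do not touch the jug or the pear, lift nothing, and leave everything else on the table where it stands.

Things in the scene. Friction and masses are not known exactly. Their poses are not given: they have to be found in the camera images.
- stand: fixed dark steel foot of the turntable: disc 170 mm across and 14 mm high with a flat arrow (8 mm high, 22 mm wide bar, head up to 60 mm wide) lying on the table and reaching out from under the wheel. Origin on the wheel's axis at table height; its +x axis is the direction in which the arrow points, z up
- arrow_mid (a point): point on the top of the arrow's bar, 120 mm from the wheel's axis along the stand's +x, 8 mm above the table; the arrow's point is 225 mm from the axis
- turntable (a joint): angle of the wheel from the stand (rad, counterclockwise from above positive). Turns both ways, more than a full turn; held by friction: about 1 N at the spoke ends turns it, and it stops when no longer pushed. At 0 a spoke lies along the stand's +x
- wheel_top (a point): centre of the wheel's top face, 46 mm above the table. The wheel is a wooden disc, 210 mm across and 20 mm thick, with four level steel spokes at 90 degrees sticking out of its rim: 14 mm thick, axis 36 mm above the table, ending in 20 mm black balls centred 185 mm from the wheel's axis. Below the spokes is free space, apart from the arrow
- spoke_end (a point): centre of the end ball of one spoke (the one along the stand's +x when the joint reads 0), 185 mm from the wheel's axis, 36 mm above the table
- jug: loose white ceramic jug, 72 mm across and 108 mm high, about 0.4 kg, standing on the wheel off its centre and turning with it. Origin at the centre of its underside; +x points to the spout, -x to the handle (reaching 60 mm out), z up
- spout (a point): lip of the jug's spout, 50 mm from the jug's axis along its +x, 105 mm above its underside
- pear: loose turned wooden pear, 50 mm across and 64 mm high with its stalk, on the wheel beside the jug. Origin at the centre of its underside
- water_pot: glass cup, 64 mm across, 85 mm high, beside the turntable; bystander. Origin at the centre of its underside
- paint_tube: paint tube lying on the table, about 98 mm long, 32 mm wide, 20 mm high, beside the turntable; bystander. Origin at the centre of its underside, x along it
- brush_tin: steel tin, 72 mm across, 100 mm high, with brushes standing in it to about 200 mm; bystander to the side. Origin at the centre of its underside
- medium_bottle: brown glass bottle, 56 mm across, 130 mm high; bystander to the side. Origin at the centre of its underside
- flat_brush: flat brush lying on the table; bystander to the side. Origin at its underside
- mixing_bowl: white bowl, 110 mm across, 45 mm high; bystander to the side. Origin at the centre of its underside
There are look-alikes about, which are no part of the job. Leave any turquoise look-alike of the jug alone.

How it is judged:
On the way:
1. a finger pushes the turntable round (contact force between the fingers and stand above 0.2 N and (velocity of joint turntable above 0.02 rad/s or velocity of joint turntable below -0.02 rad/s)).
At the end, for the whole second after the job is handed in: The jug stands upright on the turntable with its spout pointing the way the arrow points, within 0.15 rad (about 8.5 degrees); the pear stands on the turntable too; turntable and jug are at rest (angle between the x axis of jug and the x axis of stand, either way round below 0.15 rad and x of arrow_mid in the frame of jug above 0 m and velocity of joint turntable between -0.03 and 0.03 rad/s and linear speed of jug below 0.02 m/s and angle between jug's own z axis and vertical below 0.1 rad and height (world z) of jug between 0.04 and 0.055 m and height (world z) of pear between 0.04 and 0.055 m and angle between pear's own z axis and vertical below 0.2 rad); the robot touches nothing.
It fails at once if the robot touches the jug or the pear (contact force between any of the fingers, the arm and jug above 0.3 N or contact force between any of the fingers, the arm and pear above 0.3 N).
It fails at once if jug or pear lifted or knocked over or off the turntable (height (world z) of any of jug, pear above 0.065 m or height (world z) of any of jug, pear below 0.035 m or angle between jug's own z axis and vertical above 0.3 rad or angle between pear's own z axis and vertical above 0.4 rad).
It fails at once if a spoke is gripped or shoved hard (over 30 N) (contact force between the fingers and stand above 30 N).
It fails at once if the turntable is spun faster than 2.5 rad/s (velocity of joint turntable above 2.5 rad/s or velocity of joint turntable below -2.5 rad/s).
It fails at once if a bystander is moved more than 25 mm (distance of any of water_pot, paint_tube, brush_tin, medium_bottle, flat_brush, mixing_bowl from where it was at the start of the episode above 0.025 m).
It also fails if it takes over 67 s, if anything falls off the work surface, if the arm or the gripper's body presses on something with over 40 N, if the wrist force passes 120 N, or if a joint passes its speed limit or range.

## Working session

There is one attempt and no reset: what is moved stays moved. The work goes in short steps, Python scripts to look and compute and a shell command to move; the robot and the scene stay as the last step left them, time stands still between calls to the robot, and variables do not carry over. Pictures are saved under pics/ and viewed, at most 10 in all, crops included, and the job is handed in when it is done.

```bash
mkdir -p pics; ls; cat > h.py <<'E'
import numpy as np, cv2
from workcell import bot
def K(f):
    fl=192/np.tan(np.radians(f["vfov"])/2)
    return np.array([[fl,0,f["cx"]],[0,fl,f["cy"]],[0,0,1.]])
def toplane(f,px,z):
    px=np.asarray(px,float).reshape(-1,1,2)
    n=cv2.undistortPoints(px,K(f),np.array(f["distortion"],float)).reshape(-1,2)
    R=cv2.Rodrigues(np.array(f["rvec"],float))[0];t=np.array(f["tvec"],float).ravel()
    C=-R.T@t; d=np.c_[n,np.ones(len(n))]@R
    return C+d*((z-C[2])/d[:,2])[:,None]
def cloud(f):
    v,u=np.mgrid[:384,:512]
    n=cv2.undistortPoints(np.stack([u,v],-1).astype(float).reshape(-1,1,2),K(f),np.array(f["distortion"],float)).reshape(-1,2)
    R=cv2.Rodrigues(np.array(f["rvec"],float))[0];t=np.array(f["tvec"],float).ravel()
    z=f["z_map"].reshape(-1,1); P=(np.c_[n,np.ones(len(n))]*z-t)@R
    P[z[:,0]==0]=np.nan
    return P.reshape(384,512,3)
def save(f,name): cv2.imwrite("pics/"+name,cv2.cvtColor(f["img"],cv2.COLOR_RGB2BGR))
E
python3 - <<'E'
from h import *
a=bot.grab_frame("top");b=bot.grab_frame("scene")
import pickle;pickle.dump((a,b),open("f0.pkl","wb"))
cv2.imwrite("pics/a.png",cv2.cvtColor(cv2.resize(a["img"],(768,576)),cv2.COLOR_RGB2BGR));save(b,"b.png")
for f in(a,b):
    R=cv2.Rodrigues(np.array(f["rvec"],float))[0];print(-R.T@np.array(f["tvec"]).ravel(),f["vfov"],f["distortion"])
print(bot.observe())
E
```

```text
pics
[ 0.21996674 -0.01536829  1.69324427] 43.72378825642333 [0.06338672 0.         0.         0.         0.        ]
[1.30633923 0.93526572 1.11555637] 53.92177816570217 [-0.03383944  0.          0.          0.          0.        ]
{'clock': 0.1, 'qpos': array([ 1.20278268,  0.52194009, -0.03633475,  1.59989968,  0.02120618,
        1.02109937, -0.11283107]), 'qd': array([-0.00011277, -0.0008368 ,  0.00151537, -0.00319996,  0.00013602,
       -0.00053105,  0.00025849]), 'joint_efforts': array([ 7.07002881e-03, -9.28479910e+01,  1.98618606e+00, -3.70532191e+01,
        1.84354495e-02,  5.28543562e-03,  1.36909180e-04]), 'position': array([ 0.1832918 , -0.59724874,  0.2478105 ]), 'tool_rot': array([-3.14063369e+00,  6.73595281e-05,  2.97780275e-01]), 'force': array([-0.00357236, -0.51113714,  0.36789351]), 'moment': array([-0.01831469, -0.01721389,  0.03081227]), 'finger_force': 0.0, 'grip_width': 0.0853542173360638}
```

View pics/a.png

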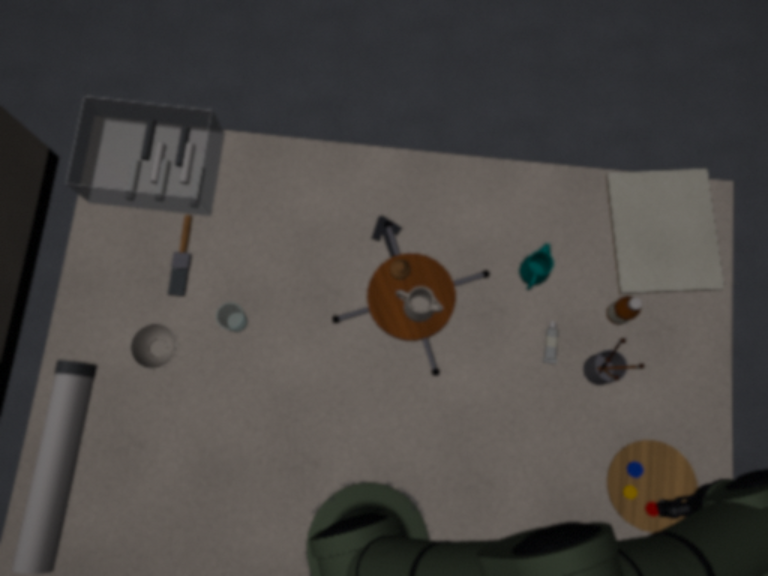

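View pics/b.png

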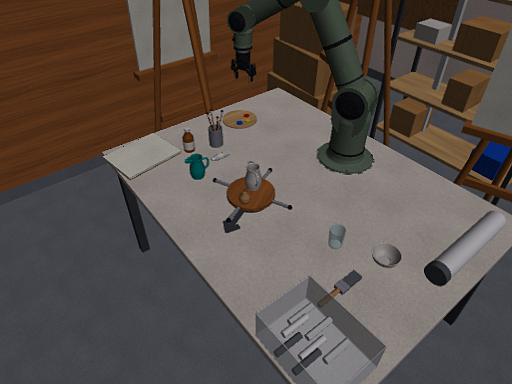

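Top view (768 scale): wheel at (412,297), arrow tip at (383,217), white jug at (420,303), pear at (400,268). Spoke balls are at (486,273), (336,319) and (436,372); the fourth lies over the arrow. Candidates for the jug are the white one at (420,303) and the turquoise look-alike at (537,266). I choose the white one standing on the wheel. Next is a close crop to tell spout from handle.

```bash
python3 - <<'E'
from h import *
import pickle;a,b=pickle.load(open("f0.pkl","rb"))
g=lambda i:cv2.convertScaleAbs(i,alpha=1.6)
A=cv2.resize(g(a["img"][135:260,215:335]),(400,417),interpolation=cv2.INTER_CUBIC)
B=cv2.resize(g(b["img"][150:240,205:300]),(400,417),interpolation=cv2.INTER_CUBIC)
cv2.imwrite("pics/c.png",cv2.cvtColor(np.hstack([A,B]),cv2.COLOR_RGB2BGR))
# balls
px=np.array([(486,273),(336,319),(436,372)])/1.5
P=toplane(a,px,.036);print("balls",P.round(3)); 
c=(P[0]+P[1])/2;print("centre",c, "sp angles",[np.degrees(np.arctan2(*(p-c)[1::-1])).round(1) for p in P],[np.linalg.norm((p-c)[:2]).round(3) for p in P])
t=toplane(a,np.array([(383,217)])/1.5,.008)[0];print("tip",t,np.degrees(np.arctan2(*(t-c)[1::-1])),np.linalg.norm((t-c)[:2]))
# jug pixels: low saturation within wheel
C=cloud(a);hsv=cv2.cvtColor(a["img"],cv2.COLOR_RGB2HSV)
r=np.hypot(C[...,0]-c[0],C[...,1]-c[1])
m=(r<.11)&(C[...,2]>.055);print(m.sum())
m2=(r<.11)&(C[...,2]>.12)
for mm,n in((m2,"jug high"),(m&(C[...,2]<.115)&(hsv[...,1]>90),"pear")):
    q=C[mm];print(n,len(q),q.mean(0).round(3),q.max(0).round(3))
n=lambda px,z:toplane(a,np.array(px)/1.5,z)
E
```

```text
balls [[ 0.643 -0.21   0.036]
 [ 0.494  0.13   0.036]
 [ 0.396 -0.114  0.036]]
centre [ 0.56845341 -0.03965716  0.036     ] sp angles [np.float64(-66.4), np.float64(113.6), np.float64(-156.7)] [np.float64(0.186), np.float64(0.186), np.float64(0.187)]
tip [0.76345214 0.04948872 0.008     ] 24.568047529946064 0.21440963491668633
557
jug high 206 [ 0.538 -0.059  0.146] [ 0.568 -0.003  0.161]
pear 204 [ 0.599 -0.014  0.079] [0.663 0.059 0.111]
```

View pics/c.png

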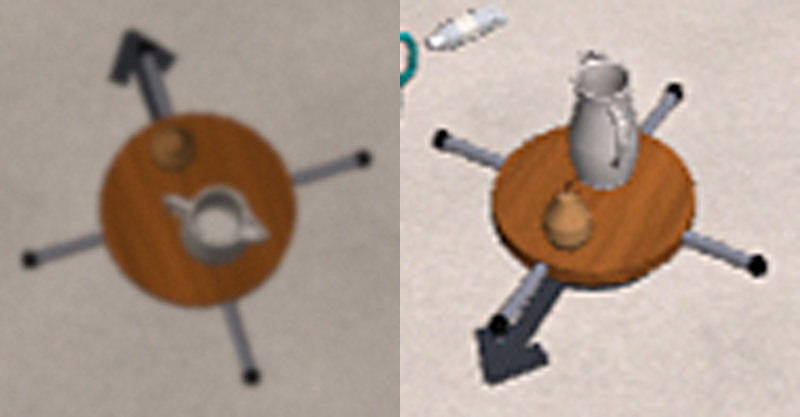

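The white jug has its spout at crop (267,236), a wide pointed lip. Its handle is the thin strap at (168,203), on the near right side in the scene view, which agrees.

```bash
cat > meas.py <<'E'
from h import *
def meas(a,c):
    C=cloud(a);r=np.hypot(C[...,0]-c[0],C[...,1]-c[1]);img=a["img"].astype(int)
    v,u=np.mgrid[:384,:512]
    hsv=cv2.cvtColor(a["img"],cv2.COLOR_RGB2HSV)
    P=toplane(a,np.stack([u,v],-1).reshape(-1,2),.008).reshape(384,512,3)
    rr=np.hypot(P[...,0]-c[0],P[...,1]-c[1])
    arr=(rr>.11)&(rr<.235)&(img.sum(-1)<150)
    n,l,st,_=cv2.connectedComponentsWithStats(arr.astype(np.uint8))
    k=1+np.argmax(st[1:,4]);q=P[l==k];d=q.mean(0)-c
    aa=np.degrees(np.arctan2(d[1],d[0]))
    # jug: greyish pixels seen over the wheel, rays on plane .151
    J=toplane(a,np.stack([u,v],-1).reshape(-1,2),.145).reshape(384,512,3)
    jm=((r<.105)|((C[...,2]>.06)&(r<.13)))&(C[...,2]>.04)&(hsv[...,1]<90)&(img.sum(-1)>90)
    n,l,st,_=cv2.connectedComponentsWithStats(jm.astype(np.uint8));k=1+np.argmax(st[1:,4])
    jm=l==k;j=J[jm][:,:2]
    m=j.mean(0);w,V=np.linalg.eigh(np.cov((j-m).T));ax=V[:,1]
    s=(j-m)@ax
    ja=np.degrees(np.arctan2(ax[1],ax[0]))
    return aa,ja,m,s.min(),s.max(),jm,st[1:,4].max()
E
python3 - <<'E'
from meas import *
import pickle;a,b=pickle.load(open("f0.pkl","rb"))
c=np.array([.5685,-.0397,.036])
aa,ja,m,s0,s1,jm,n=meas(a,c);print("arrow",aa,"jug axis",ja,m,s0,s1,n)
o=lambda u,v:[215+u*.3,135+v*.3]
S=toplane(a,[o(267,236)],.150)[0];H=toplane(a,[o(166,203)],.14)[0];M=toplane(a,[o(218,210)],.154)[0]
A=lambda d:np.degrees(np.arctan2(d[1],d[0])).round(1)
print("S",S,"H",H,"M",M,A(S-H),A(S-M),A(M-H))
pe=toplane(a,[o(173,146)],.08)[0];print("pear",pe)
for k,(u,v,z) in dict(tube=(551,342,.02),pot=(232,318,.05),turq=(537,266,.1),bottle=(625,310,.1)).items():print(k,toplane(a,[[u/1.5,v/1.5]],z)[0].round(3))
E
```

```text
arrow 26.59322315738192 jug axis 74.18425814452708 [ 0.53199255 -0.05653038] -0.0493205273740894 0.05413351803991808 432
S [ 0.52326963 -0.10853246  0.15      ] H [ 0.54759036 -0.0062029   0.14      ] M [ 0.54318745 -0.05794845  0.154     ] -103.4 -111.5 -94.9
pear [ 0.62137582 -0.00673343  0.08      ]
tube [ 0.497 -0.375  0.02 ]
pot [0.468 0.368 0.05 ]
turq [ 0.655 -0.316  0.1  ]
bottle [ 0.575 -0.518  0.1  ]
```

```bash
cat > rows.py <<'E'
import sys,json
from h import *
from scipy.spatial.transform import Rotation as R
def rows(pts,p0=None):
    o=bot.observe();r=R.from_euler("xyz",o["tool_rot"]);p0=o["position"] if p0 is None else p0
    return ((np.array(pts)-p0)@r.as_matrix()/.2).round(3)
if __name__=="__main__": print(rows(json.loads(sys.argv[1])).tolist())
E
python3 rows.py '[[0.3,-0.46,0.3],[0.42,-0.3,0.3],[0.42,-0.1,0.3],[0.44,0.08,0.3],[0.5476,0.1088,0.25]]'
```

```text
[[0.759, -0.485, -0.261], [1.567, -1.074, -0.26], [1.861, -2.03, -0.259], [2.221, -2.861, -0.258], [2.777, -2.84, -0.008]]
```

```bash
python3 -m inch '[[0.3,-0.2,-0.26,0,0,0,0],[0.5,-0.35,-0.26,0,0,0,0],[0.76,-0.49,-0.26,0,0,0,0],[0.76,-0.49,-0.26,0,0,0,0],[0.76,-0.49,-0.26,0,0,0,0],[0.76,-0.49,-0.26,0,0,0,0]]' 20 && python3 -m inch '[[0.25,-0.2,0,0,0,0,0],[0.5,-0.4,0,0,0,0,0],[0.8,-0.6,0,0,0,0,0],[0.8,-0.6,0,0,0,0,0],[0.8,-0.6,0,0,0,0,0]]' && python3 -m inch '[[0.1,-0.25,0,0,0,0,0],[0.2,-0.5,0,0,0,0,0],[0.3,-0.75,0,0,0,0,0],[0.3,-0.95,0,0,0,0,0],[0.3,-0.95,0,0,0,0,0],[0.3,-0.95,0,0,0,0,0]]'
python3 rows.py '[[0.44,0.08,0.3],[0.5476,0.1088,0.25],[0.5476,0.1088,0.042]]'
```

```text
clock: 0.85
position: [0.2988, -0.4601, 0.3]
tool_rot: [-3.141, 0.001, 0.296]
force: [-0.7, 0.1, 0.7]
grip_width: -0.0002
finger_force: 0.0
clock: 1.48
position: [0.4174, -0.2981, 0.3001]
tool_rot: [-3.141, 0.0, 0.298]
force: [-0.1, -0.1, -0.6]
grip_width: -0.0002
finger_force: 0.0
clock: 2.22
position: [0.4192, -0.1002, 0.3003]
tool_rot: [3.141, 0.0, 0.295]
force: [0.4, 0.0, 0.8]
grip_width: 0.0002
finger_force: 0.0
[[0.362, -0.832, 0.001], [0.918, -0.813, 0.251], [0.918, -0.814, 1.291]]
```

```bash
python3 -m inch '[[0.15,-0.3,0,0,0,0,0],[0.3,-0.6,0,0,0,0,0],[0.4,-0.82,0,0,0,0,0],[0.65,-0.81,0,0,0,0,0],[0.92,-0.81,0.25,0,0,0,0],[0.92,-0.81,0.5,0,0,0,0],[0.92,-0.81,0.5,0,0,0,0],[0.92,-0.81,0.5,0,0,0,0]]'
python3 - <<'E'
from rows import *
print(rows([[0.5476,0.1088,0.042]]))
a=bot.grab_frame("scene");I=cv2.convertScaleAbs(a["img"],alpha=1.5)[40:280,160:400]
cv2.imwrite("pics/d.png",cv2.cvtColor(cv2.resize(I,(600,600)),cv2.COLOR_RGB2BGR))
E
```

```text
clock: 3.22
position: [0.5483, 0.1096, 0.2021]
tool_rot: [3.141, -0.001, 0.296]
force: [0.5, 0.7, 1.4]
grip_width: -0.0
finger_force: 0.0
[[-0.005  0.003  0.8  ]]
```

View pics/d.png

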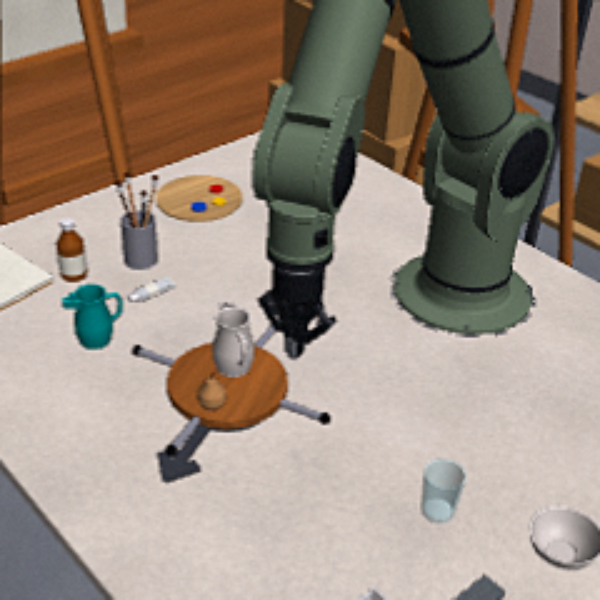

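The closed fingertip is above the free space on the pear side of the left spoke (its ball is at crop (325,418)), clear of the jug and pear. I descend now.

```bash
python3 -m inch '[[0,0,0.2,0,0,0,0],[0,0,0.4,0,0,0,0],[0,0,0.6,0,0,0,0],[0,0,0.75,0,0,0,0],[0,0,0.8,0,0,0,0],[0,0,0.8,0,0,0,0]]'
python3 - <<'E'
from rows import *
th=np.radians(np.arange(98,243,3.5))
print(rows([[.5685+.15*np.cos(t),-.0397+.15*np.sin(t),.042] for t in th]).tolist())
E
```

```text
clock: 4.03
position: [0.5485, 0.1104, 0.0417]
tool_rot: [3.141, -0.002, 0.297]
force: [-0.4, -0.2, 0.5]
grip_width: 0.0001
finger_force: 0.0
[[-0.006, 0.006, -0.002], [-0.052, 0.001, -0.002], [-0.097, -0.002, -0.002], [-0.143, -0.003, -0.002], [-0.189, -0.0, -0.002], [-0.235, 0.005, -0.002], [-0.28, 0.013, -0.002], [-0.324, 0.024, -0.002], [-0.368, 0.038, -0.002], [-0.411, 0.054, -0.002], [-0.452, 0.073, -0.002], [-0.493, 0.094, -0.002], [-0.532, 0.118, -0.002], [-0.57, 0.144, -0.002], [-0.606, 0.172, -0.003], [-0.64, 0.203, -0.003], [-0.672, 0.235, -0.003], [-0.703, 0.27, -0.003], [-0.731, 0.306, -0.003], [-0.756, 0.344, -0.003], [-0.78, 0.383, -0.003], [-0.801, 0.424, -0.003], [-0.819, 0.466, -0.003], [-0.835, 0.509, -0.003], [-0.848, 0.553, -0.003], [-0.859, 0.597, -0.003], [-0.867, 0.642, -0.003], [-0.872, 0.688, -0.003], [-0.874, 0.734, -0.003], [-0.873, 0.779, -0.003], [-0.87, 0.825, -0.003], [-0.864, 0.87, -0.003], [-0.855, 0.915, -0.003], [-0.843, 0.96, -0.003], [-0.829, 1.003, -0.003], [-0.812, 1.046, -0.002], [-0.793, 1.087, -0.002], [-0.771, 1.127, -0.002], [-0.746, 1.166, -0.002], [-0.719, 1.203, -0.002], [-0.69, 1.239, -0.002], [-0.659, 1.272, -0.002]]
```

```bash
python3 -m inch '[[-0.02,0.0,0,0,0,0,0],[-0.05,0.0,0,0,0,0,0],[-0.08,0.0,0,0,0,0,0],[-0.11,0.0,0,0,0,0,0],[-0.14,0.0,0,0,0,0,0],[-0.19,0.0,0,0,0,0,0],[-0.235,0.005,0,0,0,0,0],[-0.28,0.013,0,0,0,0,0],[-0.32,0.024,0,0,0,0,0],[-0.37,0.038,0,0,0,0,0],[-0.41,0.054,0,0,0,0,0],[-0.45,0.073,0,0,0,0,0],[-0.49,0.094,0,0,0,0,0],[-0.53,0.118,0,0,0,0,0],[-0.57,0.144,0,0,0,0,0],[-0.61,0.17,0,0,0,0,0],[-0.64,0.2,0,0,0,0,0],[-0.65,0.21,0,0,0,0,0],[-0.65,0.21,0,0,0,0,0]]'
cat > look.py <<'E'
from rows import *
import sys
o=bot.observe();p=o["position"];c=np.array([.5685,-.0397,.036]);d=p-c
print("finger ang",np.degrees(np.arctan2(d[1],d[0])),np.hypot(*d[:2]),"yaw",o["tool_rot"],"qpos",o["qpos"].round(2))
a=bot.grab_frame("top");b=bot.grab_frame("scene")
import pickle;pickle.dump((a,b),open(sys.argv[1]+".pkl","wb"))
g=lambda i:cv2.convertScaleAbs(i,alpha=1.6)
A=cv2.resize(g(a["img"][135:260,215:335]),(400,417),interpolation=cv2.INTER_CUBIC)
B=cv2.resize(g(b["img"][150:240,205:300]),(400,417),interpolation=cv2.INTER_CUBIC)
cv2.imwrite(f"pics/{sys.argv[1]}.png",cv2.cvtColor(np.hstack([A,B]),cv2.COLOR_RGB2BGR))
E
python3 look.py e
```

```text
clock: 6.4
position: [0.4356, 0.0321, 0.0403]
tool_rot: [-3.142, 0.0, 0.298]
force: [-0.5, 0.7, -0.6]
grip_width: -0.0002
finger_force: 0.0
finger ang 151.6127896189836 0.15103390812404482 yaw [-3.14159048e+00  2.11986208e-04  2.97533566e-01] qpos [-0.01  0.62 -0.26  2.21  0.44  0.36 -1.91]
```

View pics/e.png

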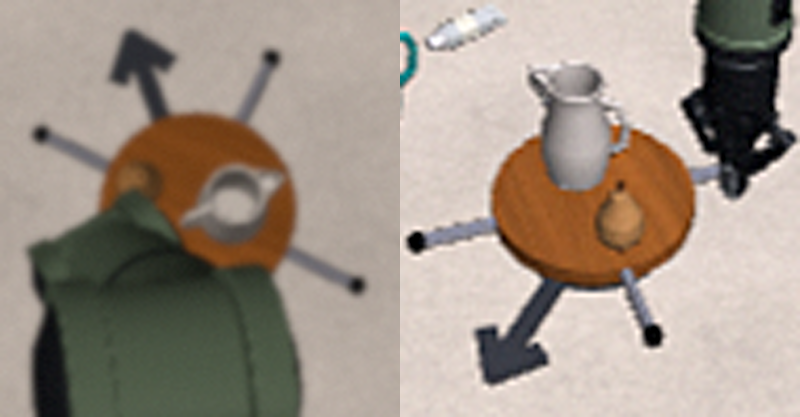

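The wheel is turning: the finger sits against the left spoke at scene crop (733,180). The visible balls are at (270,58), (41,133) and (356,286) in the top crop, and the jug and pear stand upright.

```bash
cat > calc.py <<'E'
from rows import *
import sys,pickle
def go(n,balls,S,H,M):
    a=pickle.load(open(n+".pkl","rb"))[0];c=np.array([.5685,-.0397,.036])
    o=lambda p:[[215+p[0]*.3,135+p[1]*.3]]
    A=lambda d:np.degrees(np.arctan2(d[1],d[0])).round(1)
    P=[toplane(a,o(b),.036)[0] for b in balls]
    print("balls",[A(p-c) for p in P],[np.linalg.norm(p-c).round(3) for p in P])
    s,h,m=[toplane(a,o(x),z)[0] for x,z in((S,.15),(H,.14),(M,.154))]
    print("jug",A(s-h),A(s-m),A(m-h))
    T=[toplane(a,o(x),.008)[0] for x in((130,28),(110,81),(174,59))]
    print("arrow tip",A(T[0]-c),"head base mid",A((T[1]+T[2])/2-c))
E
python3 - <<'E'
from calc import *
go("e",[(270,58),(41,133),(356,286)],(287,178),(187,220),(236,195))
th=np.radians(np.arange(150,245,3.5))
print(list(zip(np.degrees(th),rows([[.5685+.15*np.cos(t),-.0397+.15*np.sin(t),.042] for t in th]).tolist())))
E
```

```text
balls [np.float64(-19.4), np.float64(70.3), np.float64(-110.8)] [np.float64(0.183), np.float64(0.186), np.float64(0.185)]
jug -61.6 -64.2 -58.8
arrow tip 25.4 head base mid 26.5
[(np.float64(150.0), [0.018, -0.01, -0.009]), (np.float64(153.5), [-0.015, 0.022, -0.009]), (np.float64(157.0), [-0.045, 0.056, -0.009]), (np.float64(160.5), [-0.073, 0.092, -0.009]), (np.float64(164.0), [-0.1, 0.13, -0.009]), (np.float64(167.5), [-0.123, 0.169, -0.009]), (np.float64(171.0), [-0.145, 0.21, -0.009]), (np.float64(174.5), [-0.164, 0.251, -0.009]), (np.float64(178.0), [-0.18, 0.294, -0.009]), (np.float64(181.5), [-0.194, 0.338, -0.009]), (np.float64(185.0), [-0.205, 0.382, -0.009]), (np.float64(188.5), [-0.213, 0.428, -0.009]), (np.float64(192.00000000000003), [-0.218, 0.473, -0.009]), (np.float64(195.5), [-0.221, 0.519, -0.009]), (np.float64(199.0), [-0.221, 0.565, -0.009]), (np.float64(202.5), [-0.218, 0.61, -0.009]), (np.float64(206.0), [-0.212, 0.656, -0.009]), (np.float64(209.5), [-0.203, 0.701, -0.009]), (np.float64(213.0), [-0.192, 0.745, -0.009]), (np.float64(216.5), [-0.178, 0.789, -0.009]), (np.float64(220.0), [-0.162, 0.831, -0.009]), (np.float64(223.50000000000003), [-0.143, 0.873, -0.009]), (np.float64(227.0), [-0.121, 0.913, -0.009]), (np.float64(230.5), [-0.097, 0.952, -0.009]), (np.float64(234.0), [-0.071, 0.99, -0.009]), (np.float64(237.49999999999997), [-0.042, 1.026, -0.009]), (np.float64(241.00000000000003), [-0.011, 1.06, -0.009]), (np.float64(244.5), [0.022, 1.092, -0.009])]
```

```bash
python3 -m inch '[[-0.01,0.016,0,0,0,0,0],[-0.03,0.04,0,0,0,0,0],[-0.05,0.065,0,0,0,0,0],[-0.075,0.095,0,0,0,0,0],[-0.1,0.13,0,0,0,0,0],[-0.123,0.17,0,0,0,0,0],[-0.145,0.21,0,0,0,0,0],[-0.164,0.25,0,0,0,0,0],[-0.18,0.294,0,0,0,0,0],[-0.194,0.338,0,0,0,0,0],[-0.205,0.382,0,0,0,0,0],[-0.213,0.428,0,0,0,0,0],[-0.218,0.473,0,0,0,0,0],[-0.221,0.52,0,0,0,0,0],[-0.221,0.565,0,0,0,0,0],[-0.218,0.61,0,0,0,0,0],[-0.212,0.656,0,0,0,0,0],[-0.203,0.7,0,0,0,0,0],[-0.195,0.73,0,0,0,0,0],[-0.195,0.73,0,0,0,0,0]]' && python3 -m inch '[[0.005,0.02,0,0,0,0,0],[0.01,0.045,0,0,0,0,0],[0.02,0.07,0,0,0,0,0],[0.035,0.1,0,0,0,0,0],[0.045,0.12,0,0,0,0,0],[0.045,0.12,0,0,0,0,0],[0.045,0.12,0,0,0,0,0]]'
python3 look.py g
```

```text
clock: 9.0
position: [0.4414, -0.1192, 0.0403]
tool_rot: [3.141, -0.0, 0.297]
force: [-0.6, 0.3, 0.5]
grip_width: 0.0001
finger_force: 0.0
clock: 9.88
position: [0.4568, -0.1391, 0.0403]
tool_rot: [-3.142, 0.0, 0.298]
force: [0.1, -1.0, -0.4]
grip_width: -0.0
finger_force: 0.0
finger ang -138.3417278184384 0.1494983999198343 yaw [-3.14158414e+00  9.63421773e-05  2.97713346e-01] qpos [ 0.42  0.66 -0.33  2.11  0.48  0.44 -1.55]
```

View pics/g.png

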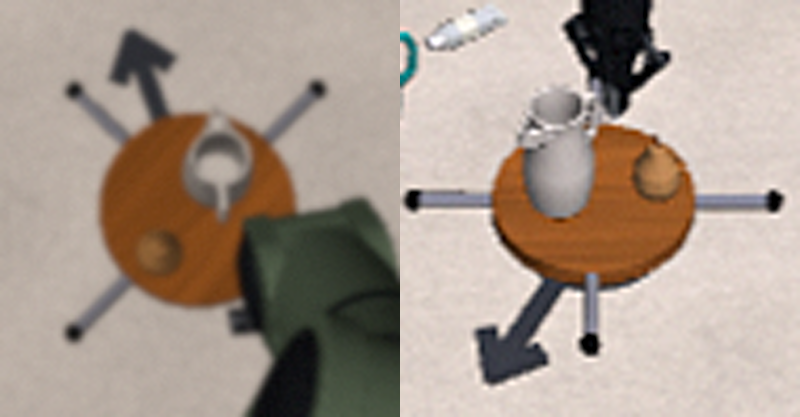

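The spout is now at top crop (215,113), the handle tip at (222,215) and the mouth centre at (219,160). The visible balls are at (74,90), (317,89) and (73,333).

```bash
python3 - <<'E'
from calc import *
go("g",[(74,90),(317,89),(73,333)],(215,113),(222,215),(219,160))
import pickle
a=pickle.load(open("g.pkl","rb"))[0];x=meas=__import__("meas").meas(a,np.array([.5685,-.0397,.036]));print(x[:5])
th=np.radians([221.7,226,230,234,238,242,246,248])
print(list(zip(np.degrees(th),rows([[.5685+.15*np.cos(t),-.0397+.15*np.sin(t),.042] for t in th]).tolist())))
E
```

```text
balls [np.float64(52.0), np.float64(-38.6), np.float64(141.8)] [np.float64(0.185), np.float64(0.184), np.float64(0.187)]
jug 9.8 10.0 9.6
arrow tip 25.4 head base mid 26.5
(np.float64(-122.0729866335437), np.float64(-178.47119903813189), array([ 0.59302908, -0.05192919]), np.float64(-0.05755846717773439), np.float64(0.05465966348623318))
[(np.float64(221.7), [-0.002, 0.002, -0.008]), (np.float64(226.0), [0.023, 0.052, -0.008]), (np.float64(230.0), [0.05, 0.097, -0.008]), (np.float64(234.0), [0.08, 0.14, -0.008]), (np.float64(238.0), [0.113, 0.181, -0.008]), (np.float64(242.0), [0.149, 0.219, -0.008]), (np.float64(246.00000000000003), [0.187, 0.255, -0.008]), (np.float64(248.0), [0.207, 0.272, -0.008])]
```

```bash
python3 -m inch '[[0.01,0.025,0,0,0,0,0],[0.023,0.052,0,0,0,0,0],[0.037,0.075,0,0,0,0,0],[0.05,0.097,0,0,0,0,0],[0.065,0.12,0,0,0,0,0],[0.08,0.14,0,0,0,0,0],[0.095,0.16,0,0,0,0,0],[0.107,0.173,0,0,0,0,0],[0.113,0.181,0,0,0,0,0],[0.113,0.181,0,0,0,0,0],[0.113,0.181,0,0,0,0,0],[0.113,0.181,0,0,0,0,0]]' && python3 -m inch '[[-0.03,-0.05,0,0,0,0,0],[-0.06,-0.1,0,0,0,0,0],[-0.08,-0.13,-0.1,0,0,0,0],[-0.08,-0.13,-0.4,0,0,0,0],[-0.08,-0.13,-0.7,0,0,0,0],[-0.08,-0.13,-1,0,0,0,0],[-0.08,-0.13,-1,0,0,0,0],[-0.08,-0.13,-1,0,0,0,0]]' && python3 -m inch '[[0,0.25,0,0,0,0,0],[0,0.5,0,0,0,0,0],[0,0.75,0,0,0,0,0],[0,1,0,0,0,0,0],[0,1,0,0,0,0,0],[0,1,0,0,0,0,0]]'
python3 look.py k
```

```text
clock: 11.48
position: [0.4891, -0.167, 0.0403]
tool_rot: [3.142, -0.0, 0.298]
force: [0.2, 0.8, 0.7]
grip_width: 0.0
finger_force: 0.0
clock: 12.48
position: [0.4655, -0.1467, 0.2399]
tool_rot: [3.141, 0.001, 0.298]
force: [-0.4, 0.2, -0.6]
grip_width: 0.0004
finger_force: 0.0
clock: 13.22
position: [0.5244, -0.337, 0.2386]
tool_rot: [-3.139, 0.002, 0.298]
force: [-0.1, 0.8, 1.0]
grip_width: 0.0001
finger_force: 0.0
finger ang -98.42961316842346 0.30051405788929797 yaw [-3.13930979e+00  1.55099860e-03  2.98448417e-01] qpos [ 0.78  0.56 -0.45  1.6   0.27  1.05 -1.02]
```

View pics/k.png

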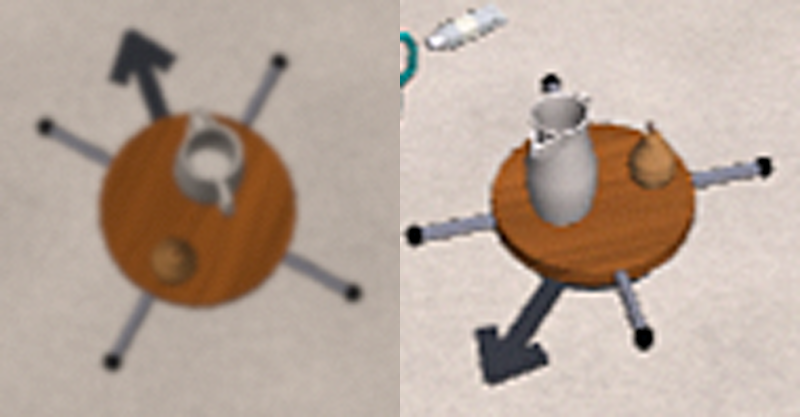

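The view is now unobstructed. The spout is at (196,113), the handle end at (229,211) and the mouth centre at (211,157). All four balls show, at (45,126), (279,62), (353,293) and (112,362).

```bash
python3 - <<'E'
from calc import *
B=[(45,126),(279,62),(353,293),(112,362)]
go("k",B,(196,113),(229,211),(211,157))
a=pickle.load(open("k.pkl","rb"))[0]
o=lambda p:[[215+p[0]*.3,135+p[1]*.3]]
c=np.mean([toplane(a,o(b),.036)[0] for b in B],0);print("c",c)
from meas import meas
x=meas(a,c);print("auto arrow,jug",x[:5])
# arrow angle from its own outline: principal axis of dark pixels
C=c;v,u=np.mgrid[:384,:512];P=toplane(a,np.stack([u,v],-1).reshape(-1,2),.008).reshape(384,512,3)
d=P-c;ang=np.degrees(np.arctan2(d[...,1],d[...,0]));r=np.hypot(d[...,0],d[...,1])
m=(a["img"].astype(int).sum(-1)<170)&(r>.125)&(r<.24)&(abs(ang-26)<14)
q=P[m][:,:2];mm=q.mean(0);w,V=np.linalg.eigh(np.cov((q-mm).T));print(m.sum(),"centroid",np.degrees(np.arctan2(*(mm-c[:2])[::-1])),"axis",np.degrees(np.arctan2(V[1,1],V[0,1])))
E
```

```text
balls [np.float64(67.6), np.float64(-22.8), np.float64(-113.3), np.float64(157.3)] [np.float64(0.186), np.float64(0.184), np.float64(0.186), np.float64(0.187)]
jug 24.5 23.5 25.4
arrow tip 25.4 head base mid 26.5
c [ 0.567012   -0.03912508  0.036     ]
auto arrow,jug (np.float64(25.93525376376671), np.float64(-167.82538713164388), array([ 0.59515883, -0.04355244]), np.float64(-0.0562198814049614), np.float64(0.05327492764707387))
215 centroid 25.889211749406137 axis -154.90083710081018
```

```bash
python3 -c "
from workcell import bot
print(bot.job_done())"
```

```text
the job is handed in; nothing more can be done
None
```

I pushed the turntable round by its spokes until the jug's spout pointed along the arrow, about 1° off by my measurement (limit about 8.5°), with the jug and pear upright and the arm clear; the job is handed in, but no verdict came back.

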